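Bushing from under the dust cover

TASK

Take the red handle and slide the clear sloping sash of the blue dust cover up its rails until its lower edge is past the yellow marks; it stays where you leave it. Then reach in under it, take out the bronze bushing and stand it upright on the floor of the grey parts tray. Leave the sash up and leave the steel sample beside the bushing where it stands.

Things in the scene. Friction and masses are not known exactly. Their poses are not given: they have to be found in the camera images.
- sash (a joint): Travel of the clear sash up its 45 degree slope, m: 0 shut, 0.20 upper stop; its lower edge meets the yellow marks on the rails at 0.16. It starts 0 to 0.03 open. Sash 0.4 kg, 272 mm wide, 235 mm long; about 6 N of friction and 3 N of weight along the slope: some 9 N raise it, and it stays where it is left.
- sash_grip (a point): Middle of the red handle on the sash (moves with it): a round bar 12 mm thick, 70 mm long, running up the slope, a post at each end, 38 mm off the pane; pinch it from above, a finger either side in y. x: up the slope, the way the sash travels; y: level, across the cover; z: out of the pane. The sash's lower edge is 70 mm down the slope (-x) and 38 mm in (-z) from here.
- cover: Fixed blue dust cover, 300 mm wide (y), 240 mm deep (x, front at -x), 200 mm high; solid sides, roof and back, sloping sash in front, rails up to 360 mm high. Origin: centre of its underside. Deck 30 mm above the bench. With the sash at its upper stop its lower edge is 145 mm behind the deck's front edge and 175 mm above the bench, so the deck's front part is open from above.
- bushing_center (a point): Centre (half-way up) of the bronze-coloured bushing, a ring 36 mm in outer diameter and 30 mm tall, 0.10 to 0.21 kg, that stands upright on the deck of the cover about 75 mm behind the deck's front edge and about 45 mm to the left or right of its middle. z is its axis. It is closed to the fingers inside: grasp it round its outside.
- sample_center (a point): Centre (half-way up) of the steel sample, a plain grey cylinder 30 mm in diameter and 26 mm tall, that stands on the deck on the other side, about 90 mm from the bushing. To be left alone.
- tray: Open grey parts tray, loose on the bench beside the cover, 100 mm (its x) by 160 mm (its y) and 26 mm tall; walls 3 mm, floor 3 mm thick. Origin: centre of its underside.

How it is judged:
By the outcome, as a careful person would: the job done as asked, in the order asked, and still so for the second after the job is handed in, with the robot touching nothing.
It also fails if it takes over 53 s, if anything falls off the work surface, if the arm or the gripper's body presses on something with over 40 N, if the wrist force passes 120 N, or if a joint passes its speed limit or range.

ROBOT

A 6-joint arm with a two-finger parallel gripper is mounted at the origin on a cart in front of the work surface, level with it; the furniture and walls round the work are solid. World frame = base frame: x ahead of the robot, y to its left, z up, the work surface at z = 0. Lengths are in m, angles in rad, forces in N, time in s.
With the tool pointing down it reaches from about 0.35 to 0.85 m from the base axis. Payload 8.1 kg.
Tool frame: the origin (TCP) lies at the centre of the arm's flange, where the gripper is bolted on; the fingertips stand 186 mm ahead of it and the grasp point (between the pads) lies 167 mm ahead of it; z points along the fingers, y is the direction in which the jaws open and shut (so a half turn about z gives the same grasp; the last joint's range is limited). The gripper opens to 93 mm and grips with 3 to 60 N. Pads are 15 mm wide; open, the fingers measure 128 mm over their backs; the gripper's body (75 mm by 188 mm) begins 65 mm behind the grasp point.
Start: joints at [-1.357, 0.13, 1.488, -0, 1.523, -0.085], TCP at [0.177, -0.573, 0.405] pointing down, gripper open.
Joint ranges: [-2.96, 2.96], [-0.89, 2.26], [0.02, 2.5], [-1.34, 4.48], [0, 2.73], [-2.66, 2.66]. Speed limits (rad/s): [2.39, 2.39, 2.79, 3.14, 3.14, 3.14].

INTERFACE

Orientations are given as a rotation vector (axis times angle).
In Python, from plant import robot, viewer, order gives the robot as it stands.
- The arm moves only by the tool apply_moves, never from a script. Its argument "deltas" is a list of rows, each a list of 3 entries, a list of its own where there are three numbers: the finger opening in mm, from 0 to 93, then the shift along the tool's x, y, z in mm, then the turn about the tool's z in rad. In form: [[grip, [dx, dy, dz], yaw], ...]. A call has 1 to 5 rows; each row shifts and turns the commanded pose from where the row before left it, along the tool's axes as they then stand; what a row does not reach is not made up. A row lasts 1/8 s, in which the tool goes at most 62.5 mm and 10.7 degrees, less where a joint would pass 70% of its speed; a pose out of reach is approached as far as the arm can. A call is refused whole if a number of a shift passes 62.5 or a number of a turn 0.188, either way. A call with a gripper value outside its range is refused whole. The fingers move at their own pace and stop on an object; "grip_force" is the grip in N (left out, the last holds). Time passes only in rows, so rows that do not move let the fingers close. It gives the time, the measured TCP pose, the force and the opening at its end, in the units of the state.
- robot.read_state(): the state, without advancing time (a new reading comes with each control period).
- viewer.read_camera(name): name is "scene" or "side" or "wrist"; returns the picture (480x640x3 uint8, blue, green, red); there is no depth.
- viewer.get_calibration(name): a dict with "fx", "fy", "cx", "cy" (pixels), "R" (3x3) and "t" (3): a world point X has camera coordinates R X + t. Camera axes: x right, y down, z forward; pixel columns grow to the right and rows downward; lengths in m; the calibration is good to about 2 mm. A picture is of the moment at which its call begins: read the wrist's pose just before it. get_calibration takes no time and is no camera call; for the wrist camera it gives the pose at the moment of the call.
- order.close_job(): hands the job in, once; it reports no verdict.
The state is a dict: "t": time; "q": joint angles; "dq": joint speeds; "joint_torque": joint torques, N m; "tool_pos": TCP position; "orientation": TCP orientation; "force": force on the tool from outside, world axes, zero at the start; "wrist_torque": the same for the moment, N m; "opening": finger opening in m.
Only numpy, scipy, OpenCV 4.12 (cv2) and the standard library are available. Lean on these libraries where they do the work, as an engineer would, in place of code of your own. Each camera call takes 0.05 s, during which the arm holds its last target. There are 200 camera calls.

## Working session

There is one attempt and no reset: what is moved stays moved. The work goes in short steps, Python scripts to look and compute and a tool call to move; the robot and the scene stay as the last step left them, time stands still between calls to the robot, and variables do not carry over. Pictures are saved under pics/ and viewed, about 8 in all and at most 12, crops included, and the job is handed in when it is done.

Besides the shell and the picture viewer there is one more tool, called after "Request:" by a JSON object that holds its "op" and its "data", one argument or row to a line. apply_moves: Moves the arm, as the interface text tells. Its arguments: {"type":"object","properties":{"deltas":{"type":"array"},"grip_force":{"type":"number"}},"required":["deltas"]}

```bash
mkdir -p pics; ls; cat > h.py <<'E'
import numpy as np, cv2
from scipy.spatial.transform import Rotation as Ro
from plant import robot, viewer, order
def snap(n,f):
    c=viewer.get_calibration(n); im=viewer.read_camera(n); cv2.imwrite('pics/'+f,im); return im,c
def ray(c,u,v):
    R=np.array(c['R']);t=np.array(c['t']); o=-R.T@t
    d=R.T@np.array([(u-c['cx'])/c['fx'],(v-c['cy'])/c['fy'],1]); return o,d/np.linalg.norm(d)
def onz(c,u,v,z):
    o,d=ray(c,u,v); return o+d*(z-o[2])/d[2]
def tri(rs):
    A=np.zeros((3,3));b=np.zeros(3)
    for o,d in rs: P=np.eye(3)-np.outer(d,d);A+=P;b+=P@o
    x=np.linalg.solve(A,b); return x,[np.linalg.norm((np.eye(3)-np.outer(d,d))@(x-o)) for o,d in rs]
def proj(c,X):
    p=np.array(c['R'])@X+np.array(c['t']); return p[0]/p[2]*c['fx']+c['cx'],p[1]/p[2]*c['fy']+c['cy']
E
python3 - <<'E'
from h import *
for n in ['scene','side']:
    im,c=snap(n,n+'0.png'); o,d=ray(c,c['cx'],c['cy']); print(n,o.round(3),d.round(3),c['fx'],c['cx'],c['cy'])
    np.save(n+'c.npy',c,allow_pickle=True)
s=robot.read_state(); print(s)
E
```

```text
pics
scene [ 0.103 -0.949  0.464] [ 0.421  0.819 -0.39 ] 568.5465262191673 315.7974746204318 246.52772463184368
side [0.211 0.539 0.652] [ 0.259 -0.763 -0.592] 573.1347990284552 325.40796722573623 240.0616239875858
{'t': 0.1, 'q': array([-1.35737550e+00,  1.31074796e-01,  1.48913488e+00, -2.61650113e-05,
        1.52303032e+00, -8.54097270e-02]), 'dq': array([-0.00063966, -0.00135915, -0.00276231, -0.00029328, -0.00152913,
       -0.00050717]), 'joint_torque': array([ 6.30303784e-04, -5.61339962e+01, -4.93096054e+01,  7.72463134e-02,
        2.91420036e-02, -5.93741402e-05]), 'tool_pos': array([ 0.17660946, -0.57320616,  0.40381808]), 'orientation': array([-3.10496563e+00, -4.67414830e-01,  2.06370111e-04]), 'force': array([ 1.43135712,  0.15155478, -0.19371794]), 'wrist_torque': array([-0.01278525,  0.00265357,  0.00282547]), 'opening': 0.09271026222109925}
```

View pics/scene0.png

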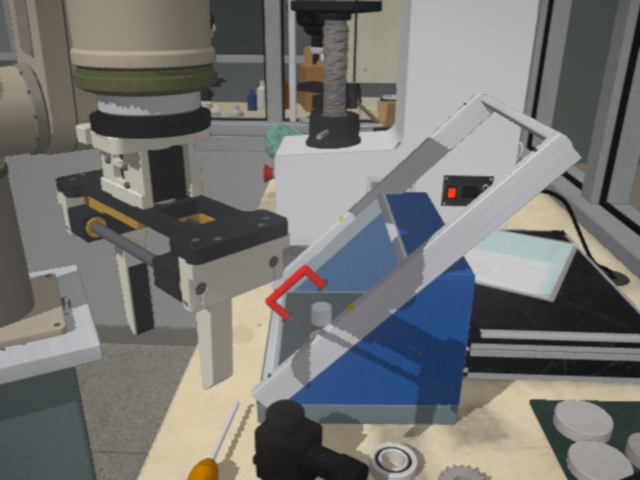

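View pics/side0.png

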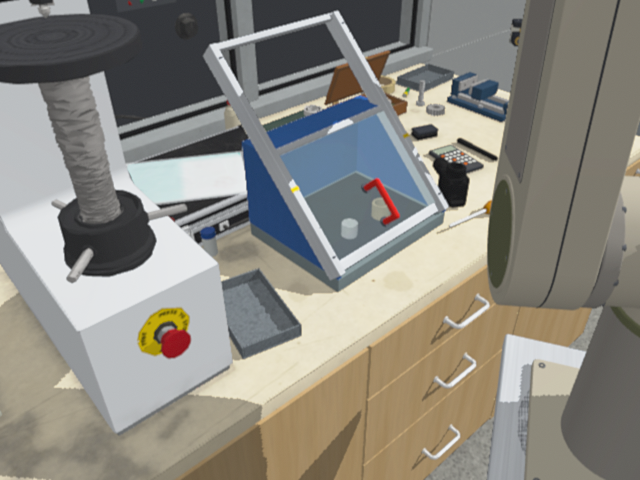

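```bash
python3 - <<'E'
import cv2,numpy as np
a=cv2.imread('pics/side0.png')[165:365,205:455]; a=cv2.resize(a,None,fx=3.0,fy=3.0,interpolation=cv2.INTER_CUBIC)
cv2.imwrite('pics/c1.png',a)
for n in ['scene','side']:
    im=cv2.imread(f'pics/{n}0.png').astype(int);b,g,r=im[...,0],im[...,1],im[...,2]
    for nm,m in [('red',(r>130)&(g<70)&(b<80)),('yel',(r>170)&(g>140)&(b<80))]:
        k,l,s,c=cv2.connectedComponentsWithStats(m.astype(np.uint8))
        for i in range(1,k):
            if s[i,4]>8: print(n,nm,s[i],c[i].round(1))
E
```

```text
scene red [264 167   8   9  52] [267.8 171. ]
scene red [448 188   8  10  68] [451.5 192.1]
scene red [267 266  58  53 677] [292.4 288.2]
side red [364 179  35  45 360] [384.  199.6]
side red [162 329  28  29 609] [175.1 342.6]
side yel [291 187   7   5  21] [294.1 188.9]
side yel [138 308  51  43 621] [160.1 324.5]
```

View pics/c1.png

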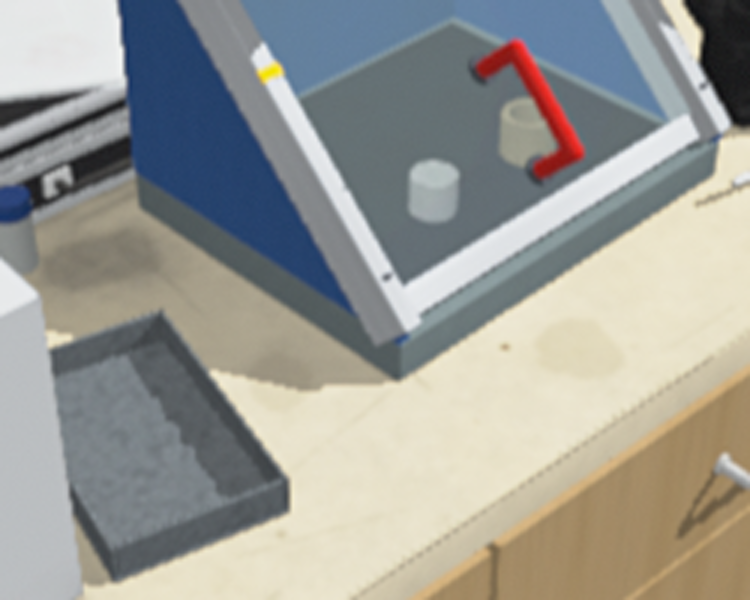

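```bash
python3 - <<'E'
from h import *
c1=np.load('scenec.npy',allow_pickle=True).item();c2=np.load('sidec.npy',allow_pickle=True).item()
a,ea=tri([ray(c1,304,268.5),ray(c2,376.7,180.5)]);b,eb=tri([ray(c1,269,300),ray(c2,397,216)])
print('handle hi',a,ea,'lo',b,eb,a-b,np.linalg.norm(a-b))
for n,u,v,z in [('FL',338.3,291,0),('FR',442,222,0),('BL',251.7,234,0),('t far',259,269.3,.026),('t near r',301,326.7,.026),('t front',243.3,351.7,.026),('bush',380.7,203.3,.06),('samp',349.7,222.3,.056)]:
    print(n,onz(c2,u,v,z).round(4))
for n,u,v,z in [('FR',259,419,0),('BR',458,422,0),('samp top',321,306.5,.056)]: print('sc',n,onz(c1,u,v,z).round(4))
E
```

```text
handle hi [ 0.40707924 -0.32252177  0.13721017] [np.float64(0.0003463211636230902), np.float64(0.0003463211636231196)] lo [ 0.36288564 -0.29878794  0.08730374] [np.float64(0.0013128350740382413), np.float64(0.0013128350740381227)] [ 0.0441936  -0.02373383  0.04990644] 0.07076030785027816
FL [ 0.4289 -0.1698  0.    ]
FR [ 0.2943 -0.4342  0.    ]
BL [ 0.64   -0.2766  0.    ]
t far [ 0.5673 -0.1523  0.026 ]
t near r [ 0.4496 -0.045   0.026 ]
t front [0.5116 0.0295 0.026 ]
bush [ 0.4081 -0.3711  0.06  ]
samp [ 0.4476 -0.2967  0.056 ]
sc FR [ 0.2962 -0.423   0.    ]
sc BR [ 0.5095 -0.5368 -0.    ]
sc samp top [ 0.4469 -0.2968  0.056 ]
```

Request:
{"op": "apply_moves", "data": {
  "deltas": [
    [70,[0,0,0],0.154],
    [70,[0,0,0],0.154],
    [70,[0,0,0],0.154],
    [70,[0,0,0],0.154],
    [70,[0,0,0],0.154]
  ],
  "grip_force": 40
}}

```text
t: 0.72
tool_pos: [0.1766, -0.5733, 0.4041]
orientation: [-3.052, 0.741, 0.001]
force: [-0.4, 0.3, -0.3]
opening: 0.0703
```

```bash
cat >> h.py <<'E'
def rel(P,z=.167):
    "tool-frame shift (mm) that brings the grasp point to P"
    s=robot.read_state(); R=Ro.from_rotvec(s['orientation']).as_matrix()
    print('t',s['t'],'tcp',s['tool_pos'].round(4),'toolx deg',np.degrees(np.arctan2(R[1,0],R[0,0])).round(2),'F',s['force'].round(1),'op',round(s['opening'],4),'q',s['q'].round(2))
    d=(R.T@(np.array(P)-s['tool_pos'])-[0,0,z])*1e3; print('shift mm',d.round(1)); return d
E
python3 -c "
from h import *
rel([.385,-.3107,.1123])"
```

```text
t 0.725 tcp [ 0.1766 -0.5733  0.4041] toolx deg -27.29 F [-0.4  0.3 -0.3] op 0.0703 q [-1.36  0.13  1.49  0.    1.52  0.69]
shift mm [  65.  -328.6  125. ]
```

Request:
{"op": "apply_moves", "data": {
  "deltas": [
    [70,[13,-54,0],0],
    [70,[13,-55,0],0],
    [70,[13,-55,0],0],
    [70,[13,-55,0],0],
    [70,[13,-55,0],0]
  ]
}}

```text
t: 1.35
tool_pos: [0.3597, -0.3572, 0.4044]
orientation: [-3.054, 0.734, 0.0]
force: [0.1, -0.4, -0.3]
opening: 0.0703
```

Request:
{"op": "apply_moves", "data": {
  "deltas": [
    [70,[0,-54,20],0],
    [70,[0,0,30],0],
    [70,[0,0,0],0]
  ]
}}

```text
t: 1.72
tool_pos: [0.383, -0.3093, 0.352]
orientation: [-3.053, 0.73, 0.007]
force: [-0.7, 0.5, -0.2]
opening: 0.0702
```

```bash
python3 -c "
from h import *
rel([.385,-.3107,.1123])
im,c=snap('wrist','w1.png');o,d=ray(c,320,240);print(o,d);np.save('w1c.npy',c,allow_pickle=True)
print(proj(c,np.array([.407,-.3225,.137])),proj(c,np.array([.363,-.299,.0873])))
"
```

```text
t 1.725 tcp [ 0.383  -0.3093  0.352 ] toolx deg -26.91 F [-0.7  0.5 -0.2] op 0.0702 q [-0.78 -0.13  1.85 -0.    1.43  1.26]
shift mm [ 3.7  0.7 72.7]
[ 0.45612736 -0.34789259  0.33148768] [-0.2731775   0.1385279  -0.95193701]
(np.float64(319.19995645567417), np.float64(227.06159512859705)) (np.float64(317.877934916881), np.float64(276.13972079801937))
```

View pics/w1.png

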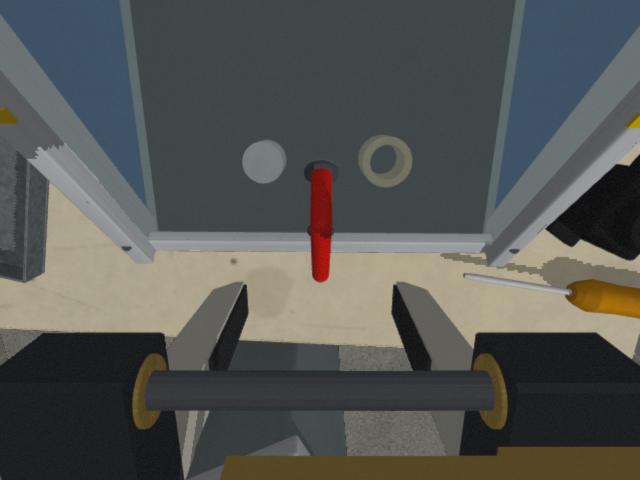

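Request:
{"op": "apply_moves", "data": {
  "deltas": [
    [70,[4,1,24],0],
    [70,[0,0,24],0],
    [70,[0,0,24],0],
    [70,[0,0,0],0]
  ]
}}

```text
t: 2.28
tool_pos: [0.3859, -0.3138, 0.2822]
orientation: [-3.053, 0.735, 0.003]
force: [-0.1, -0.4, -0.2]
opening: 0.0702
```

```bash
python3 -c "
from h import *
c=np.load('w1c.npy',allow_pickle=True).item()
print('bush',onz(c,386,159,.06),'samp',onz(c,264,160,.056),onz(c,359,159,.06),onz(c,412,159,.06))
rel([.385,-.3107,.1123])
"
```

```text
bush [ 0.41079295 -0.37726633  0.06      ] samp [ 0.4491557  -0.29922301  0.056     ] [ 0.41943726 -0.36023202  0.06      ] [ 0.40247024 -0.39366689  0.06      ]
t 2.275 tcp [ 0.3859 -0.3138  0.2822] toolx deg -27.09 F [-0.1 -0.4 -0.2] op 0.0702 q [-0.79 -0.05  1.9  -0.    1.29  1.26]
shift mm [-1.8 -2.3  2.9]
```

Close on the handle with the small remaining correction.

Request:
{"op": "apply_moves", "data": {
  "deltas": [
    [40,[0,-2,1],0],
    [20,[0,0,0],0],
    [0,[0,0,0],0],
    [0,[0,0,0],0],
    [0,[0,0,0],0]
  ],
  "grip_force": 40
}}

```text
t: 2.9
tool_pos: [0.3875, -0.3116, 0.2819]
orientation: [3.055, -0.733, 0.0]
force: [0.5, -0.2, 0.1]
opening: 0.0247
```

Request:
{"op": "apply_moves", "data": {
  "deltas": [
    [0,[7,0,-7],0],
    [0,[10,0,-10],0],
    [0,[14,0,-14],0],
    [0,[14,0,-14],0],
    [0,[14,0,-14],0]
  ]
}}

```text
t: 3.52
tool_pos: [0.4396, -0.3386, 0.3396]
orientation: [-3.054, 0.733, 0.009]
force: [-7.7, -1.5, -7.4]
opening: 0.011
```

Request:
{"op": "apply_moves", "data": {
  "deltas": [
    [0,[14,0,-14],0],
    [0,[14,0,-14],0],
    [0,[14,0,-14],0],
    [0,[14,0,-14],0],
    [0,[10,0,-10],0]
  ]
}}

```text
t: 4.15
tool_pos: [0.4985, -0.3689, 0.406]
orientation: [-3.054, 0.734, 0.008]
force: [-8.9, -1.0, -5.6]
opening: 0.011
```

```bash
python3 - <<'E'
from h import *
rel([.385,-.3107,.1123])
im,c=snap('side','s2.png')
E
```

```text
t 4.15 tcp [ 0.4985 -0.3689  0.406 ] toolx deg -27.04 F [-8.9 -1.  -5.6] op 0.011 q [-0.72  0.19  1.42 -0.    1.54  1.32]
shift mm [-126.1   -0.5  127.3]
```

View pics/s2.png

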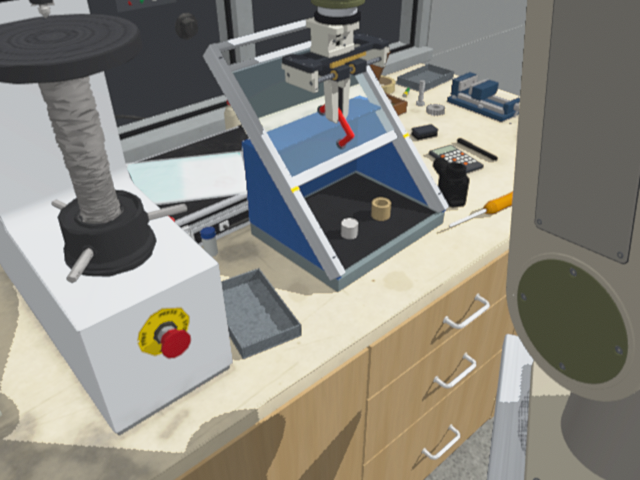

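Request:
{"op": "apply_moves", "data": {
  "deltas": [
    [0,[8,0,-8],0],
    [0,[8,0,-8],0],
    [0,[0,0,0],0]
  ]
}}

```text
t: 4.58
tool_pos: [0.5131, -0.3764, 0.4228]
orientation: [3.054, -0.734, -0.004]
force: [-5.6, -2.1, -2.5]
opening: 0.0109
```

```bash
python3 - <<'E'
from h import *
rel([.385,-.3107,.1123])
im,c=snap('side','s3.png')
a=im[100:290,230:460];a=cv2.resize(a,None,fx=3,fy=3,interpolation=cv2.INTER_CUBIC);cv2.imwrite('pics/s3c.png',a)
cc=lambda n:np.load(n+'c.npy',allow_pickle=True).item()
f=viewer.get_calibration('wrist')
E
```

```text
t 4.575 tcp [ 0.5131 -0.3764  0.4228] toolx deg -27.03 F [-5.6 -2.1 -2.5] op 0.0109 q [-0.71  0.22  1.35 -0.    1.57  1.33]
shift mm [-143.3   -0.6  143.8]
```

View pics/s3c.png

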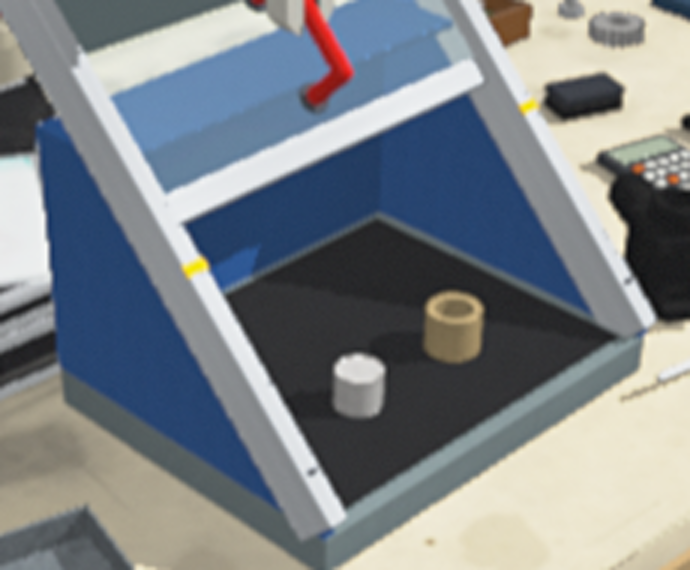

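Request:
{"op": "apply_moves", "data": {
  "deltas": [
    [0,[3,0,-3],0],
    [0,[3,0,-3],0],
    [0,[0,0,0],0]
  ]
}}

```text
t: 5.0
tool_pos: [0.518, -0.3789, 0.428]
orientation: [3.054, -0.735, -0.006]
force: [-7.0, -1.2, -3.2]
opening: 0.0109
```

```bash
python3 - <<'E'
from h import *
rel([.385,-.3107,.1123])
r=lambda a,f:cv2.resize(a,None,fx=f,fy=f,interpolation=cv2.INTER_CUBIC)
w=cv2.imread('pics/w1.png'); s=cv2.imread('pics/s3.png')
A=np.hstack([r(w[200:290,70:200],3),r(w[200:290,450:580],3)])
B=np.hstack([r(s[110:220,370:470],3),r(s[180:290,290:390],3)])
h=np.zeros((A.shape[0]+B.shape[0],780,3),np.uint8);h[:270]=A;h[270:,:600]=B
cv2.imwrite('pics/comp.png',h)
E
```

```text
t 5.0 tcp [ 0.518  -0.3789  0.428 ] toolx deg -27.05 F [-7.  -1.2 -3.2] op 0.0109 q [-0.71  0.24  1.33 -0.    1.58  1.33]
shift mm [-148.2   -0.6  149.3]
```

View pics/comp.png

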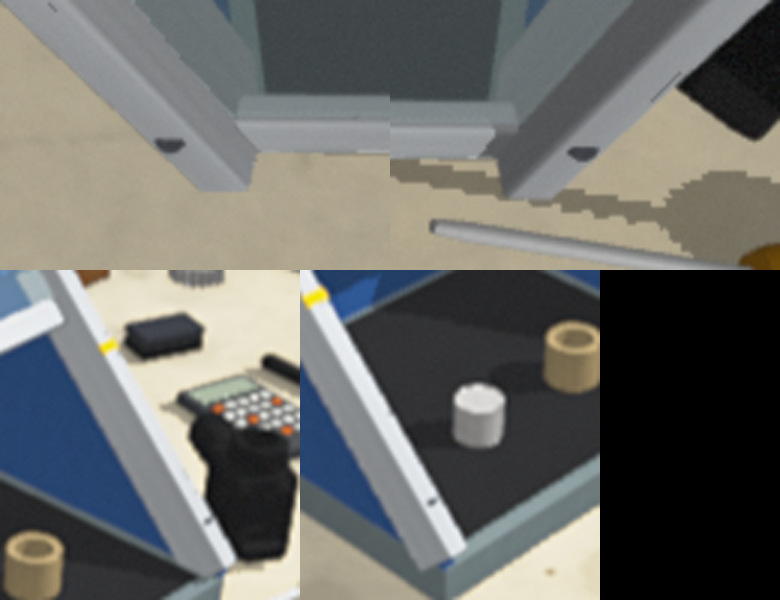

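```bash
python3 - <<'E'
from h import *
w=np.load('w1c.npy',allow_pickle=True).item();c2=np.load('sidec.npy',allow_pickle=True).item()
yaw=np.radians(-27.0);ex=np.array([np.cos(yaw),np.sin(yaw),0]);ey=np.array([-ex[1],ex[0],0]);ez=np.array([0,0,1])
FL=np.array([.4289,-.1698,0]);O=FL+.12*ex-.15*ey
H=np.array([.3868,-.3112,0]);print('handle in cover',(H-O)@ex,(H-O)@ey)
f=lambda P:np.round([(P-O)@ex+.12,(P-O)@ey,P[2]],4)  # x behind front, y, z
for n,a,b in [('L in',(152.7,262.7),(345,272.7)),('R in',(489.3,265),(440.7,210.7)),('R out',(504.3,265),(448,206.7))]:
    X,e=tri([ray(w,*a),ray(c2,*b)]);print(n,f(X),e[0])
for n,z,a in [('bush side',.06,(381.7,202.7)),('samp side',.056,(349.7,222))]: print(n,f(onz(c2,*a,z)))
for n,z,a in [('bush w',.06,(386,159)),('samp w',.056,(264,160))]: print(n,f(onz(w,*a,z)))
for n,a in [('sashbar L',(70+240/3,200+97/3)),('sashbar R',(450+125/3,200+105/3))]: print(n,f(onz(w,*a,.04)))
E
```

```text
handle in cover -0.0933171180051584 0.004898677440729866
L in [-0.008   0.142   0.0406] 0.0005291205734771131
R in [-0.0069 -0.1321  0.0401] 0.004757224279057355
R out [-0.009  -0.1475  0.041 ] 0.001105344705166388
bush side [ 0.0729 -0.0418  0.06  ]
samp side [0.075  0.0447 0.056 ]
bush w [ 0.0781 -0.0431  0.06  ]
samp w [0.0768 0.0439 0.056 ]
sashbar L [0.0176 0.1406 0.04  ]
sashbar R [ 0.0158 -0.1351  0.04  ]
```

```bash
python3 - <<'E'
from h import *
c=np.load('scenec.npy',allow_pickle=True).item();im=cv2.imread('pics/scene0.png')
R=Ro.from_rotvec([-3.10496563e+00,-4.67414830e-01,2.06e-4]).as_matrix();T=np.array([.17661,-.57321,.40382])
a=cv2.resize(im[50:320,40:300],None,fx=2.9,fy=2.2,interpolation=cv2.INTER_CUBIC)
for h in [65,85,105,125,145]:
    p=[]
    for x,y in [(-37.5,-94),(37.5,-94),(37.5,94),(-37.5,94)]:
        u,v=proj(c,T+R@(np.array([x,y,167-h])/1e3));p.append([(u-40)*2.9,(v-50)*2.2])
    cv2.polylines(a,[np.int32(p)],True,(0,255,0) if h!=105 else (0,0,255),1)
cv2.imwrite('pics/body.png',a)
E
```

```text
(no output)
```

View pics/body.png

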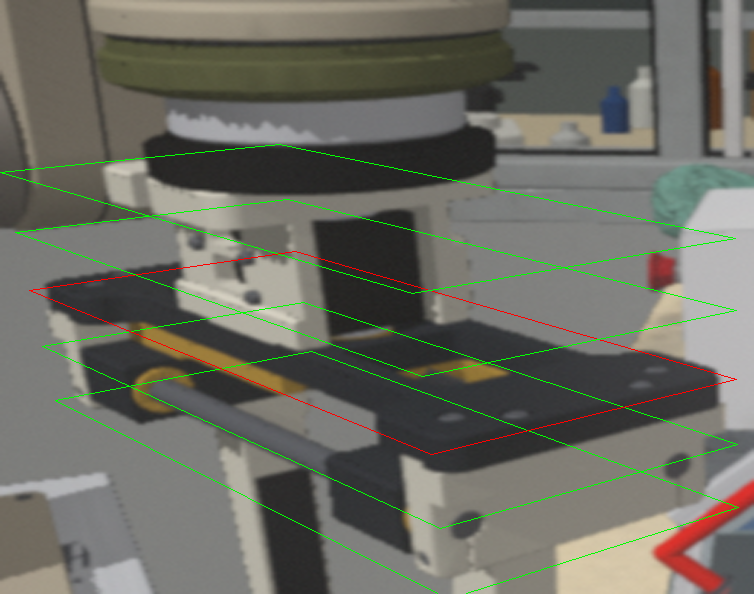

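Request:
{"op": "apply_moves", "data": {
  "deltas": [
    [30,[-1,0,1],0],
    [50,[0,0,0],0],
    [50,[0,0,0],0],
    [50,[0,0,-30],0],
    [60,[-50,0,-10],0]
  ]
}}

```text
t: 5.62
tool_pos: [0.4744, -0.3559, 0.468]
orientation: [3.055, -0.732, 0.001]
force: [-0.5, 0.4, 0.7]
opening: 0.0555
```

Request:
{"op": "apply_moves", "data": {
  "deltas": [
    [93,[-50,0,0],0],
    [93,[0,0,0],0.157],
    [93,[0,0,0],0.157],
    [93,[0,0,0],0.157],
    [93,[0,0,0],0.157]
  ]
}}

```text
t: 6.25
tool_pos: [0.4286, -0.3323, 0.4683]
orientation: [-2.675, 1.648, -0.002]
force: [0.7, 0.5, -0.3]
opening: 0.0931
```

```bash
cat >> h.py <<'E'
yaw=np.radians(-27.0);ex=np.array([np.cos(yaw),np.sin(yaw),0]);ey=np.array([-ex[1],ex[0],0]);ez=np.array([0,0,1])
O=np.array([.4289,-.1698,0])-.15*ey
cov=lambda x,y,z:O+x*ex+y*ey+z*ez
cf=lambda P:np.round([(P-O)@ex,(P-O)@ey,P[2]],4)
E
python3 - <<'E'
from h import *
B=cov(.0755,-.0425,.047);print(B)
rel(cov(.02,-.0425,.047));rel(B)
im,c=snap('side','s4.png');im,c=snap('wrist','w4.png');np.save('w4c.npy',c,allow_pickle=True)
im=cv2.imread('pics/s4.png');w=cv2.imread('pics/w4.png')
h=np.hstack([cv2.resize(im[90:290,240:460],(396,360)),cv2.resize(w,(400,360))]);cv2.imwrite('pics/h4.png',h)
E
```

```text
[ 0.40877782 -0.37559504  0.047     ]
t 6.25 tcp [ 0.4286 -0.3323  0.4683] toolx deg -63.27 F [ 0.7  0.5 -0.3] op 0.0931 q [-0.75 -0.04  1.55  0.    1.63  1.92]
shift mm [-15.4  70.2 254.2]
t 6.25 tcp [ 0.4286 -0.3323  0.4683] toolx deg -63.27 F [ 0.7  0.5 -0.3] op 0.0931 q [-0.75 -0.04  1.55  0.    1.63  1.92]
shift mm [ 29.4  37.4 254.3]
```

View pics/h4.png

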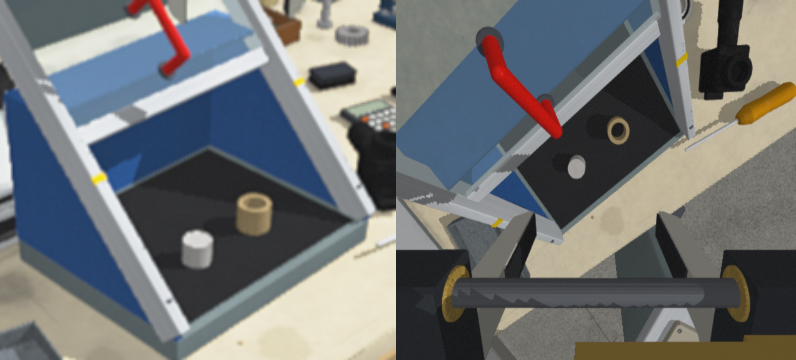

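Request:
{"op": "apply_moves", "data": {
  "deltas": [
    [93,[-8,35,0],0],
    [93,[-8,35,40],0],
    [93,[0,0,55],0],
    [93,[0,0,55],0],
    [93,[0,0,0],0.157]
  ]
}}

```text
t: 6.98
tool_pos: [0.3573, -0.3483, 0.3123]
orientation: [-2.541, 1.843, 0.014]
force: [0.6, 0.6, 1.4]
opening: 0.0929
```

```bash
python3 - <<'E'
from h import *
c=np.load('w4c.npy',allow_pickle=True).item();w=cv2.imread('pics/w4.png')
p=w[120:230,300:420];hsv=cv2.cvtColor(p,cv2.COLOR_BGR2HSV)
m=cv2.inRange(hsv,(10,50,60),(30,255,255))
k,l,s,ce=cv2.connectedComponentsWithStats(m)
i=1+np.argmax(s[1:,4]);print(s[i],ce[i])
cs,_=cv2.findContours((l==i).astype(np.uint8),cv2.RETR_CCOMP,cv2.CHAIN_APPROX_NONE)
for q in cs:
    if len(q)>8:
        e=cv2.fitEllipse(q);print(e); u,v=e[0][0]+300,e[0][1]+120
        for z in (.045,.06): print(z,onz(c,u,v,z),cf(onz(c,u,v,z)))
im,c=snap('wrist','w5.png');np.save('w5c.npy',c,allow_pickle=True)
rel(cov(.0755,-.0425,.047))
E
```

```text
[ 37  35  37  38 798] [55.30325815 53.91353383]
((55.06456756591797, 53.620201110839844), (35.201087951660156, 37.68791961669922), 154.37176513671875)
0.045 [ 0.40745013 -0.37679693  0.045     ] [ 0.0749 -0.0442  0.045 ]
0.06 [ 0.40958845 -0.37793921  0.06      ] [ 0.0773 -0.0442  0.06  ]
((54.30610275268555, 52.856502532958984), (18.393856048583984, 22.386394500732422), 51.28131866455078)
0.045 [ 0.4085493  -0.37715328  0.045     ] [ 0.076 -0.044  0.045]
0.06 [ 0.41064673 -0.3782823   0.06      ] [ 0.0784 -0.044   0.06  ]
t 7.025 tcp [ 0.3581 -0.3491  0.3149] toolx deg -72.46 F [-0.9 -0.7 -0.1] op 0.0931 q [-0.88 -0.08  1.87  0.    1.36  1.96]
shift mm [ 41.8 -40.9 100.6]
```

View pics/w5.png

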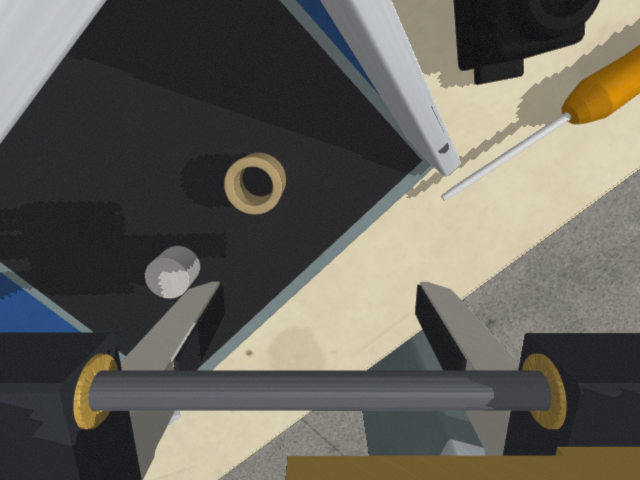

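Request:
{"op": "apply_moves", "data": {
  "deltas": [
    [93,[0,0,45],0],
    [93,[0,0,35],0],
    [93,[0,0,13],0],
    [93,[0,0,0],0],
    [93,[9,-8,0],0]
  ]
}}

```text
t: 7.65
tool_pos: [0.3699, -0.3569, 0.2266]
orientation: [2.542, -1.845, 0.004]
force: [0.1, -0.1, 0.6]
opening: 0.0931
```

```bash
python3 - <<'E'
from h import *
rel(cov(.077,-.0435,.054))
c=np.load('w5c.npy',allow_pickle=True).item();w=cv2.imread('pics/w5.png')
m=cv2.inRange(cv2.cvtColor(w,cv2.COLOR_BGR2HSV),(10,50,60),(30,255,255));m[:,350:]=0;m[:120]=0;m[240:]=0;m[:,:200]=0
k,l,s,ce=cv2.connectedComponentsWithStats(m);i=1+np.argmax(s[1:,4])
cs,_=cv2.findContours((l==i).astype(np.uint8),cv2.RETR_CCOMP,cv2.CHAIN_APPROX_NONE)
for q in cs:
    if len(q)>30:
        e=cv2.fitEllipse(q);print(e);[print(z,cf(onz(c,*e[0],z))) for z in (.05,.06)]
E
```

```text
t 7.65 tcp [ 0.3699 -0.3569  0.2266] toolx deg -71.93 F [ 0.1 -0.1  0.6] op 0.0931 q [-0.87  0.06  1.9  -0.    1.18  1.96]
shift mm [ 31.2 -31.3   5.7]
((254.83021545410156, 183.10562133789062), (59.198143005371094, 63.55373001098633), 44.165138244628906)
0.05 [ 0.0762 -0.0439  0.05  ]
0.06 [ 0.0762 -0.0462  0.06  ]
((256.7455749511719, 181.33465576171875), (25.93345069885254, 34.752689361572266), 132.7678985595703)
0.05 [ 0.0761 -0.0456  0.05  ]
0.06 [ 0.0761 -0.0479  0.06  ]
```

Request:
{"op": "apply_moves", "data": {
  "deltas": [
    [93,[11,-10,2],0],
    [93,[11,-10,2],0],
    [93,[10,-10,1],0],
    [93,[0,0,0],0]
  ]
}}

```text
t: 8.15
tool_pos: [0.4092, -0.3784, 0.2215]
orientation: [2.542, -1.844, 0.005]
force: [0.1, 0.0, -0.1]
opening: 0.0929
```

Request:
{"op": "apply_moves", "data": {
  "deltas": [
    [60,[0,0,0],0],
    [40,[0,0,0],0],
    [20,[0,0,0],0],
    [20,[0,0,0],0],
    [20,[0,0,0],0]
  ],
  "grip_force": 25
}}

```text
t: 8.78
tool_pos: [0.4076, -0.3772, 0.2198]
orientation: [-2.542, 1.846, 0.0]
force: [1.0, -0.1, 0.3]
opening: 0.0473
```

```bash
python3 - <<'E'
from h import *
rel(cov(.0762,-.045,.054))
c=np.load('sidec.npy',allow_pickle=True).item()
# tray
f,n,q=[onz(c,u,v,.026) for u,v in [(259,269.3),(301,326.7),(243.3,351.7)]]
print(f,n,q,np.linalg.norm(f-n),np.linalg.norm(n-q),np.degrees(np.arctan2(*(f-n)[1::-1])),np.degrees(np.arctan2(*(q-n)[1::-1])))
print('centre',(f+q)/2)
E
```

```text
t 8.775 tcp [ 0.4076 -0.3772  0.2198] toolx deg -71.98 F [ 1.  -0.1  0.3] op 0.0473 q [-0.84  0.18  1.79  0.    1.18  1.99]
shift mm [ 1.1 -0.4 -1.2]
[ 0.56729713 -0.15233445  0.026     ] [ 0.44956102 -0.04496961  0.026     ] [0.51159011 0.02951846 0.026     ] 0.15933926286021108 0.09693338132700209 -42.36202778832147 50.21454908799717
centre [ 0.53944362 -0.061408    0.026     ]
```

Request:
{"op": "apply_moves", "data": {
  "deltas": [
    [20,[0,0,0],0],
    [20,[0,0,0],0]
  ]
}}

```text
t: 9.02
tool_pos: [0.4077, -0.3772, 0.2197]
orientation: [-2.542, 1.846, -0.0]
force: [0.5, -0.0, 0.6]
opening: 0.0351
```

```bash
python3 - <<'E'
from h import *
rel(cov(.0762,-.045,.054))
c=np.load('sidec.npy',allow_pickle=True).item()
print('tray c in cover',cf(np.array([.5394,-.0614,0])))
for p in [(228,366),(120,432),(212,270)]: print(p,onz(c,*p,0).round(3),cf(onz(c,*p,0)))
ct=np.load('scenec.npy',allow_pickle=True).item()
E
```

```text
t 9.025 tcp [ 0.4077 -0.3772  0.2197] toolx deg -71.97 F [ 0.5 -0.   0.6] op 0.0351 q [-0.84  0.18  1.79  0.    1.18  1.99]
shift mm [ 1.  -0.3 -1.3]
tray c in cover [0.0492 0.2968 0.    ]
(228, 366) [0.533 0.041 0.   ] [-0.0027  0.3856  0.    ]
(120, 432) [0.618 0.189 0.   ] [0.0057 0.5558 0.    ]
(212, 270) [ 0.662 -0.153  0.   ] [0.1995 0.2709 0.    ]
```

Request:
{"op": "apply_moves", "data": {
  "deltas": [
    [20,[0,0,-5],0],
    [20,[-15,15,0],0],
    [20,[-15,15,0],0],
    [20,[-15,15,0],0],
    [20,[0,0,-40],0]
  ]
}}

```text
t: 9.65
tool_pos: [0.3485, -0.3461, 0.2613]
orientation: [-2.54, 1.845, 0.014]
force: [0.9, -0.2, -1.4]
opening: 0.0355
```

Request:
{"op": "apply_moves", "data": {
  "deltas": [
    [20,[0,0,-50],0],
    [20,[0,0,-25],-0.17],
    [20,[0,0,0],-0.175],
    [20,[0,0,0],-0.175],
    [20,[0,0,0],-0.175]
  ]
}}

```text
t: 10.28
tool_pos: [0.3508, -0.3483, 0.3399]
orientation: [-3.021, 0.861, 0.0]
force: [-0.2, 0.2, -2.3]
opening: 0.0352
```

Request:
{"op": "apply_moves", "data": {
  "deltas": [
    [20,[0,0,0],-0.175],
    [20,[0,0,0],-0.175],
    [20,[0,0,0],-0.175],
    [20,[0,0,0],-0.175],
    [20,[0,0,0],-0.175]
  ]
}}

```text
t: 10.9
tool_pos: [0.3508, -0.3483, 0.3397]
orientation: [-3.101, -0.5, 0.0]
force: [-0.1, -0.6, -2.4]
opening: 0.0351
```

```bash
python3 - <<'E'
from h import *
rel(cov(0,.15,.165));rel([.533,-.072,.165])
im,c=snap('side','s6.png')
E
```

```text
t 10.9 tcp [ 0.3508 -0.3483  0.3397] toolx deg 18.31 F [-0.1 -0.6 -2.4] op 0.0351 q [-0.89 -0.12  1.86 -0.    1.4   0.37]
shift mm [ 130.2 -144.8    7.8]
t 10.9 tcp [ 0.3508 -0.3483  0.3397] toolx deg 18.31 F [-0.1 -0.6 -2.4] op 0.0351 q [-0.89 -0.12  1.86 -0.    1.4   0.37]
shift mm [ 259.8 -205.     7.7]
```

View pics/s6.png

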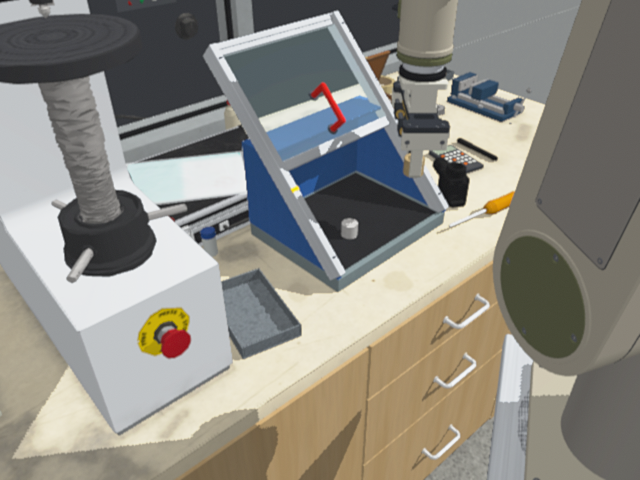

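Request:
{"op": "apply_moves", "data": {
  "deltas": [
    [20,[29,-40,0],0],
    [20,[29,-40,0],0],
    [20,[29,-40,0],0],
    [20,[29,-40,0],0],
    [20,[0,0,0],-0.173]
  ]
}}

```text
t: 11.58
tool_pos: [0.4125, -0.1575, 0.3398]
orientation: [-3.047, -0.761, -0.001]
force: [0.1, -1.0, -2.6]
opening: 0.0351
```

Request:
{"op": "apply_moves", "data": {
  "deltas": [
    [20,[0,0,0],-0.173],
    [20,[0,0,0],-0.173],
    [20,[0,0,0],0]
  ]
}}

```text
t: 11.95
tool_pos: [0.4118, -0.1603, 0.3398]
orientation: [-2.875, -1.266, 0.0]
force: [0.6, -0.6, -1.6]
opening: 0.0349
```

```bash
python3 - <<'E'
from h import *
rel([.533,-.072,.1])
c=np.load('sidec.npy',allow_pickle=True).item();im=cv2.imread('pics/s6.png')
im2,c2=snap('scene','sc6.png')
w,cw=snap('wrist','w6.png');np.save('w6c.npy',cw,allow_pickle=True)
print(cw['fx'],cw['cx'],cw['cy'])
for n,P in dict(f=[.567,-.152,.026],n=[.4496,-.045,.026],q=[.5116,.0295,.026],r=[.629,-.078,.026]).items(): print(n,np.round(proj(cw,np.array(P)),0))
E
```

```text
t 11.95 tcp [ 0.4118 -0.1603  0.3398] toolx deg 47.54 F [ 0.6 -0.6 -1.6] op 0.0349 q [-0.49 -0.27  1.99 -0.    1.42  0.25]
shift mm [147.   29.8  72.8]
377.452259487228 319.50129459993326 237.42892050565166
f [469.  77.]
n [249.  78.]
q [233. -84.]
r [480. -84.]
```

```bash
python3 - <<'E'
from h import *
cw=np.load('w6c.npy',allow_pickle=True).item();w=cv2.imread('pics/w6.png')
hsv=cv2.cvtColor(w,cv2.COLOR_BGR2HSV)
for r in (20,40,60): print(r,[(x,*hsv[r,x]) for x in range(216,500,12)])
for col in (300,350,400): print(col,[(y,*hsv[y,col]) for y in range(40,110,5)])
E
```

```text
20 [(216, np.uint8(20), np.uint8(52), np.uint8(188)), (228, np.uint8(22), np.uint8(51), np.uint8(184)), (240, np.uint8(21), np.uint8(49), np.uint8(186)), (252, np.uint8(21), np.uint8(47), np.uint8(188)), (264, np.uint8(84), np.uint8(18), np.uint8(70)), (276, np.uint8(105), np.uint8(22), np.uint8(71)), (288, np.uint8(97), np.uint8(22), np.uint8(105)), (300, np.uint8(107), np.uint8(24), np.uint8(97)), (312, np.uint8(100), np.uint8(22), np.uint8(104)), (324, np.uint8(103), np.uint8(21), np.uint8(107)), (336, np.uint8(100), np.uint8(21), np.uint8(107)), (348, np.uint8(102), np.uint8(25), np.uint8(101)), (360, np.uint8(100), np.uint8(16), np.uint8(93)), (372, np.uint8(104), np.uint8(27), np.uint8(103)), (384, np.uint8(103), np.uint8(19), np.uint8(95)), (396, np.uint8(99), np.uint8(25), np.uint8(102)), (408, np.uint8(103), np.uint8(23), np.uint8(98)), (420, np.uint8(96), np.uint8(17), np.uint8(73)), (432, np.uint8(99), np.uint8(25), np.uint8(71)), (444, np.uint8(102), np.uint8(17), np.uint8(73)), (456, np.uint8(98), np.uint8(20), np.uint8(103)), (468, np.uint8(101), np.uint8(20), np.uint8(
[... 3890 characters left out ...]
(192))]
400 [(40, np.uint8(99), np.uint8(18), np.uint8(101)), (45, np.uint8(100), np.uint8(23), np.uint8(100)), (50, np.uint8(100), np.uint8(21), np.uint8(73)), (55, np.uint8(105), np.uint8(21), np.uint8(74)), (60, np.uint8(105), np.uint8(21), np.uint8(73)), (65, np.uint8(110), np.uint8(21), np.uint8(72)), (70, np.uint8(107), np.uint8(26), np.uint8(68)), (75, np.uint8(96), np.uint8(18), np.uint8(70)), (80, np.uint8(103), np.uint8(21), np.uint8(84)), (85, np.uint8(100), np.uint8(17), np.uint8(89)), (90, np.uint8(22), np.uint8(50), np.uint8(193)), (95, np.uint8(21), np.uint8(48), np.uint8(190)), (100, np.uint8(22), np.uint8(48), np.uint8(191)), (105, np.uint8(22), np.uint8(46), np.uint8(190))]
```

Request:
{"op": "apply_moves", "data": {
  "deltas": [
    [20,[49,12,0],0],
    [20,[49,12,0],0],
    [20,[49,11,30],0],
    [20,[0,0,50],0],
    [20,[0,0,30],0]
  ]
}}

```text
t: 12.68
tool_pos: [0.5361, -0.0744, 0.2268]
orientation: [-2.873, -1.265, 0.004]
force: [-0.6, -0.2, -3.0]
opening: 0.0351
```

```bash
python3 - <<'E'
from h import *
rel([.537,-.076,.027])
E
```

```text
t 12.675 tcp [ 0.5361 -0.0744  0.2268] toolx deg 47.52 F [-0.6 -0.2 -3. ] op 0.0351 q [-0.23  0.14  1.82 -0.    1.19  0.51]
shift mm [-0.2  2.4 32.8]
```

Request:
{"op": "apply_moves", "data": {
  "deltas": [
    [20,[0,2,20],0],
    [20,[0,0,10],0],
    [20,[0,0,2],0],
    [20,[0,0,0],0],
    [20,[0,0,0],0]
  ]
}}

```text
t: 13.3
tool_pos: [0.5387, -0.0767, 0.1989]
orientation: [2.872, 1.269, 0.002]
force: [0.2, -0.6, -1.0]
opening: 0.035
```

Request:
{"op": "apply_moves", "data": {
  "deltas": [
    [20,[0,0,3],0],
    [20,[0,0,2],0],
    [20,[0,0,1],0],
    [20,[0,0,0],0]
  ]
}}

```text
t: 13.8
tool_pos: [0.5383, -0.0765, 0.1927]
orientation: [2.873, 1.271, -0.0]
force: [-4.8, 0.9, 7.8]
opening: 0.0348
```

Request:
{"op": "apply_moves", "data": {
  "deltas": [
    [45,[0,0,0],0],
    [60,[0,0,0],0],
    [65,[0,0,0],0],
    [65,[0,0,0],0],
    [65,[0,0,-10],0]
  ]
}}

```text
t: 14.42
tool_pos: [0.5376, -0.0764, 0.2012]
orientation: [-2.872, -1.27, 0.003]
force: [0.7, 0.5, -0.7]
opening: 0.0647
```

Request:
{"op": "apply_moves", "data": {
  "deltas": [
    [65,[0,0,-35],0],
    [65,[0,0,-45],0],
    [65,[-50,0,-40],0],
    [65,[-50,0,0],0],
    [65,[-50,0,0],0]
  ]
}}

```text
t: 15.05
tool_pos: [0.4373, -0.1875, 0.3225]
orientation: [2.871, 1.271, 0.003]
force: [0.1, -1.3, -0.2]
opening: 0.0649
```

Request:
{"op": "apply_moves", "data": {
  "deltas": [
    [65,[0,0,0],0],
    [65,[0,0,0],0]
  ]
}}

```text
t: 15.3
tool_pos: [0.4383, -0.1866, 0.3215]
orientation: [2.873, 1.269, 0.002]
force: [-0.6, -0.3, -0.1]
opening: 0.0649
```

```bash
python3 - <<'E'
from h import *
rel([.537,-.076,.027])
s,c=snap('side','s8.png'); w,cw=snap('wrist','w8.png'); 
print(proj(cw,np.array([.538,-.076,.033])),proj(c,np.array([.538,-.076,.033])))
m=cv2.inRange(cv2.cvtColor(w,cv2.COLOR_BGR2HSV),(10,60,60),(30,255,255))
h=np.hstack([cv2.resize(s[90:390,200:460],(390,450)),cv2.resize(w[:330],(400,450))]);cv2.imwrite('pics/final.png',h)
E
```

```text
t 15.3 tcp [ 0.4383 -0.1866  0.3215] toolx deg 47.66 F [-0.6 -0.3 -0.1] op 0.0649 q [-0.51 -0.15  1.92  0.    1.37  0.23]
shift mm [148.1  -1.8 127.6]
(np.float64(317.2271936495711), np.float64(8.889380746431243)) (np.float64(256.06890319834986), np.float64(298.1096355586661))
```

View pics/final.png

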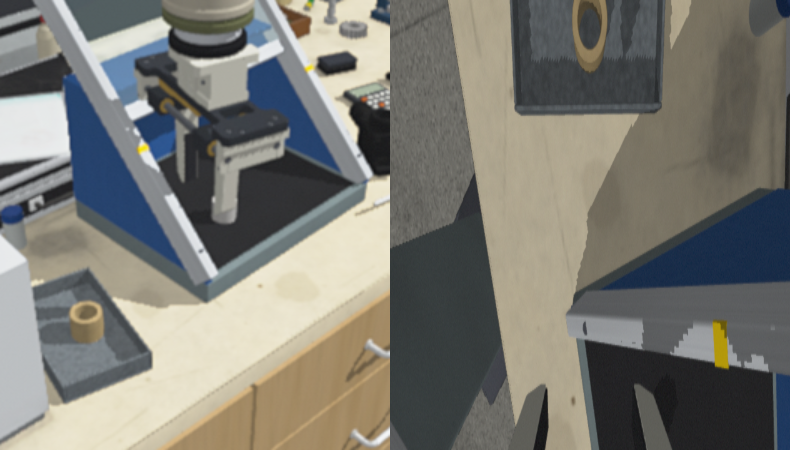

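Request:
{"op": "apply_moves", "data": {
  "deltas": [
    [65,[0,0,-50],0],
    [65,[-60,0,-50],0],
    [65,[-30,0,0],0],
    [65,[0,0,0],0],
    [65,[0,0,0],0]
  ]
}}

```text
t: 16.02
tool_pos: [0.3862, -0.2436, 0.4103]
orientation: [-2.872, -1.271, -0.0]
force: [0.4, 1.0, -0.6]
opening: 0.0648
```

```bash
python3 - <<'E'
from h import *
s,c=snap('side','s9.png'); p=cv2.imread('pics/s6.png')
b=lambda im:[tuple(int(v) for v in im[y,x]) for x,y in [(349,222),(349,232),(343,228),(355,228)]]
print(b(p),b(s)); print('diff around sample',np.abs(p[205:250,325:370].astype(int)-s[205:250,325:370]).mean())
def red(im):
    q=im[60:240,230:450].astype(int);m=(q[...,2]>130)&(q[...,1]<70)&(q[...,0]<80);ys,xs=np.nonzero(m);return len(xs),xs.mean()+230,ys.mean()+60
print(red(p),red(s)); st=robot.read_state();print(st['t'],st['force'],st['dq'].round(3))
E
```

```text
[(163, 166, 168), (129, 130, 131), (126, 127, 129), (164, 167, 168)] [(213, 215, 217), (128, 129, 131), (122, 125, 126), (162, 165, 166)]
diff around sample 3.5015637860082305
(352, np.float64(329.8153409090909), np.float64(104.13352272727272)) (351, np.float64(329.8091168091168), np.float64(104.0911680911681))
16.075 [-0.66298616 -0.29647785 -1.14247245] [ 0.002  0.002  0.001 -0.001 -0.002 -0.004]
```

The sample and sash haven't moved, and the arm is clear and still, so I'm handing in the job.

```bash
python3 -c "
from plant import order
print(order.close_job())"
```

```text
the job is handed in; nothing more can be done
None
```

The job is done and handed in at about 16 s of the 53 s allowed.

I slid the sash up by its red handle to near the upper stop. I then gripped the bushing from the front with the jaws turned 45 degrees to clear the rail and the sash. It came out low under the sash and went down onto the tray floor with a light contact of about 8 N on the way down.

**Last checks:**
- **Bushing:** the picture taken after release shows it standing upright inside the tray.
- **Sash:** its lower edge is well past the yellow marks, and the handle stayed within 0.1 px from before the carry to hand-in.
- **Sample:** the side view before and after the carry shows it unmoved. One pixel on its top changed brightness, which I took to be a shifted shadow. I had no pictures left to view, so this last comparison was by pixel values only.
- **Arm:** it was clear and still, touching nothing.

**Disagreement:** the tray's position differed by about 6 mm between the side and wrist views. I went by the wrist view, and the bushing landed well inside the walls.

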